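Run the plate into the reader and latch it

TASK

Load the plate reader: push the steel knob with the fingertips along the long leg of the L-shaped slot until the plate carriage is fully in, then push it sideways around the corner to the very end of the short leg so that the carriage is latched, and move the hand clear. Only push the knob sideways: do not pull it up, do not lift the microplate in its nest, and do not knock over or shift anything else on the bench.

Things in the scene. Friction and masses are not known exactly. Their poses are not given: they have to be found in the camera images.
- reader: white plate reader, fixed. Origin on the bench under the corner of its L-shaped slot; its +x is the way the carriage goes in (long leg), +y the way of the short leg, z up. White deck 18 mm high: x -165..250, y -168..75 mm. Housing y -200..100: 120 mm high from x = 120, green drum to 180 mm high from x = 200, 190 mm high from x = 250 to 470. The microplate enters by an opening in its face.
- slot_corner (a point): centre of the slot's corner, at the top of the flat aluminium slotted plate, 42 mm above the bench; axes as the reader's. The plate covers reader x -155..50, y -42..65 mm. The slot is 15 to 16 mm wide: the long leg's centre line runs along x from -110 to 0 at y = 0, the short leg's from y = 0 to 36 mm at x = 0
- slot_end (a point): where the pin's axis must finally be, at the closed end of the short leg, at the top face of the slotted plate
- knob_top (a point): centre of the top of the upright round steel knob: diameter 22, from 45 to 78 mm above the bench. A 9 mm pin under it runs in the slot with 3 mm play each side. It takes about 3 N to push along the long leg and 2 N along the short leg, and stays where it is left
- carriage (a joint): travel of the plate carriage into the reader, m: 0 fully out (knob at the open end of the long leg), 0.110 fully in (knob at the corner, stop at 0.112). It starts between 0 and 0.03. Knob axis x in the reader's frame = this value - 0.110
- latch (a joint): sideways travel of the knob on the carriage = knob axis y in the reader's frame, m: 0 in the long leg, 0.036 at the end of the short leg; the slot lets it leave 0 (beyond 0.004 of play) only when the carriage is fully in
- knob_lift (a joint): how far the sprung knob is pulled up, m: 0 down (held by a 5 N spring), 0.010 at most. Leave it down
- microplate (a joint): how far the microplate is lifted off the nest floor, m: 0 lying in its nest (held down by its weight alone, and kept from sliding out of the nest). Leave it down
- plate_top (a point): centre of the top face of the white 24-well microplate, 128 x 86 x 18 mm, 45 mm above the bench, riding in its nest on the carriage 150 mm ahead of the knob's line in the reader's +x and 100 mm to its -y side
- vial: small amber screw-cap vial, diameter 16, height 40, standing on the slotted plate near the middle of the long leg, about 50 mm to the short leg's side of it (sizes in mm); origin in the centre of its underside; leave it alone
- petri_dish: clear lidded dish, diameter 59, height 15, on the white deck (18 mm high) behind the microplate (sizes in mm); origin in the centre of its underside; leave it alone
- tip_box: blue box with clear lid, 122 x 82 x 59, on the bench beyond the reader's deck (sizes in mm); origin in the centre of its underside; leave it alone
- reagent_bottle: glass bottle with blue cap, diameter 60, height 120, on the bench beyond the deck (sizes in mm); origin in the centre of its underside; leave it alone
- beaker: open glass beaker, diameter 64, height 80, on the bench past the deck's open end (sizes in mm); origin in the centre of its underside; leave it alone
- marker: marker pen, 130 x 15 mm, lying on the bench past the deck's open end (sizes in mm); origin in the centre of its underside; leave it alone
- tube_rack: grey rack 120 x 70 with capped tubes, 89 mm high overall, on the bench (sizes in mm); origin in the centre of its underside; leave it alone

How it is judged:
On the way, in this order (a step that is already met when the one before it is completed fails the run):
1. the carriage is fully in (value of joint carriage above 0.104 m), for 0.1 s.
2. the knob is at the end of the short leg (value of joint carriage above 0.104 m and value of joint latch above 0.03 m), for 0.2 s.
At the end, for the whole second after the job is handed in: The carriage is in past 104 mm of its 110 mm, the knob past 30 mm of the 36 mm short leg (its axis within 9 mm of the slot's end), the knob down, and the microplate down in its nest (within 3 mm) (all of step 2 and horizontal distance between knob_top and slot_end below 0.009 m and value of joint each of knob_lift, microplate below 0.003 m and velocity of joint latch below 0.01 m/s); the robot touches nothing.
It fails at once if the latch knob is pulled up (more than 4 mm) (value of joint knob_lift above 0.004 m).
It fails at once if the microplate is lifted in its nest (more than 6 mm) (value of joint microplate above 0.006 m).
It fails at once if another thing on the reader or the bench is knocked or moved (more than 25 mm) (distance of any of vial, petri_dish, tip_box, reagent_bottle, beaker, marker, tube_rack from where it was at the start of the episode above 0.025 m).
It also fails if it takes over 42 s, if anything falls off the work surface, if the arm or the gripper's body presses on something with over 40 N, if the wrist force passes 120 N, or if a joint passes its speed limit or range.

ROBOT

A 7-joint arm with a two-finger parallel gripper is mounted at the origin on the work surface. World frame = base frame: x ahead of the robot, y to its left, z up, the work surface at z = 0. Lengths are in m, angles in rad, forces in N, time in s.
With the tool pointing down it reaches from about 0.35 to 0.9 m from the base axis. Payload 8.1 kg.
Tool frame: the origin (TCP) lies at the centre of the arm's flange, where the gripper is bolted on; the fingertips stand 178 mm ahead of it and the grasp point (between the pads) lies 159 mm ahead of it; z points along the fingers, y is the direction in which the jaws open and shut (so a half turn about z gives the same grasp; the last joint's range is limited). The gripper opens to 92 mm and grips with 3 to 60 N. Pads are 19 mm wide; open, the fingers measure 130 mm over their backs; the gripper's body (75 mm by 190 mm) begins 47 mm behind the grasp point.
Start: joints at [1.203, 0.434, 0.025, 1.573, -0.012, 1.134, -0.075], TCP at [0.164, -0.603, 0.405] pointing down, gripper open.
Joint ranges: [-2.62, 2.62], [-0.44, 2.09], [-1.27, 1.32], [0.08, 2.57], [-1.32, 4.46], [0.12, 2], [-2.74, 2.74]. Speed limits (rad/s): [2.22, 2.22, 3.01, 3.01, 3.14, 3.14, 3.14].

INTERFACE

Orientations are given as a rotation vector (axis times angle).
In Python, from cell import arm, get_image, camera_model gives the robot as it stands. The module is installed in compiled form; this text tells all that it offers.
- The arm moves only by the shell command python3 -m pendant 'ROWS' [FORCE]. ROWS is JSON, a list that holds one entry, the list of rows, each a list of 7 numbers: the shift along the tool's x, y, z in mm, then the turn, a rotation vector about the tool's x, y, z in rad, then the closure, from -1 (fully open) to 1 (shut). In form: [[[x, y, z, rx, ry, rz, hand], ...]]. A call has 1 to 20 rows; each row is the pose to reach, as a shift and turn from the pose commanded when the call began, along the tool's axes at that moment; what a row does not reach only later rows make up. A row lasts 1/8 s, in which the tool goes at most 62.5 mm and 10.7 degrees, less where a joint would pass 70% of its speed; a pose out of reach is approached as far as the arm can. A call with a gripper value outside its range is refused whole. The fingers move at their own pace and stop on an object; FORCE is the grip in N (left out, the last holds). Time passes only in rows, so rows that repeat a pose let the fingers close. It gives the time, the measured TCP pose, the force and the opening at its end, in the units of the state.
- arm.observe(): the state, without advancing time (a new reading comes with each control period).
- get_image(name): name is "side" or "top" or "wrist"; returns the picture (400x640x3 uint8, red, green, blue); there is no depth.
- camera_model(name): a dict with "fx", "fy", "cx", "cy" (pixels), "position" and "orientation" of the camera in the world; the wrist camera has in their place "T_tool_cam" (4x4, takes a point from camera to tool coordinates, whose origin is the TCP and whose axes are the flange's). Camera axes: x right, y down, z forward; pixel columns grow to the right and rows downward; lengths in m; the calibration is good to about 2 mm. A picture is of the moment at which its call begins: read the wrist's pose just before it. camera_model takes no time and is no camera call.
- arm.sign_off(): hands the job in, once; it reports no verdict.
The state is a dict: "clock": time; "joints": joint angles; "dq": joint speeds; "joint_efforts": joint torques, N m; "position": TCP position; "ee_rot": TCP orientation; "force": force on the tool from outside, world axes, zero at the start; "ft_torque": the same for the moment, N m; "width": opening from 0.0 (shut) to 1.0 (fully open).
Only numpy, scipy, OpenCV 4.12 (cv2) and the standard library are available. Lean on these libraries where they do the work, as an engineer would, in place of code of your own. Each camera call takes 0.05 s, during which the arm holds its last target.

## Working session

There is one attempt and no reset: what is moved stays moved. The work goes in short steps, Python scripts to look and compute and a shell command to move; the robot and the scene stay as the last step left them, time stands still between calls to the robot, and variables do not carry over. Pictures are saved under pics/ and viewed, and the job is handed in when it is done.

```bash
mkdir -p pics
python3 - <<'E'
from cell import arm,get_image,camera_model
import cv2
s=arm.observe(); print(s)
for n in("side","top","wrist"):
    cv2.imwrite(f"pics/{n}0.png",get_image(n)[:,:,::-1]); print(n,camera_model(n))
E
```

```text
{'clock': 0.0, 'joints': array([ 1.20338244,  0.4352411 ,  0.02497374,  1.57408803, -0.01158353,
        1.13395053, -0.07512199]), 'dq': array([-0.00102306,  0.00010375, -0.00019689,  0.00120999,  0.00166271,
        0.00066636,  0.00067257]), 'joint_efforts': array([ 1.40006705e-04, -6.67860246e+01,  9.85029973e-01, -3.14464653e+01,
       -6.05534739e-02,  4.29099309e-02,  1.38297610e-04]), 'position': array([ 0.16349125, -0.60301216,  0.403937  ]), 'ee_rot': array([-3.11262472e+00, -4.14423304e-01,  5.61099242e-04]), 'force': array([ 0.28254561, -0.40971497, -0.73202364]), 'ft_torque': array([-0.03652395, -0.00315858,  0.05095548]), 'width': 1.0009557738939663}
side {'fx': 466.2874418355876, 'fy': 466.2874418355876, 'cx': 317.595003602479, 'cy': 198.6853799931778, 'position': array([0.05850171, 0.44325447, 0.58282501]), 'orientation': array([-0.88526327,  2.29633077, -1.31003434])}
top {'fx': 375.74598199723977, 'fy': 375.74598199723977, 'cx': 317.1998292676158, 'cy': 207.29010268541003, 'position': array([ 0.40043438, -0.19206653,  0.9597565 ]), 'orientation': array([-2.16138777,  2.05259658, -0.23020744])}
wrist {'fx': 347.4285654685854, 'fy': 347.4285654685854, 'cx': 319.61256799299275, 'cy': 196.71022437688003, 'T_tool_cam': array([[-7.53400420e-04, -9.65065333e-01, -2.62008272e-01,
         7.16627839e-02],
       [ 9.99999716e-01, -7.33113890e-04, -1.75175405e-04,
         5.10202374e-04],
       [-2.30261933e-05, -2.62008329e-01,  9.65065612e-01,
         2.04737583e-02],
       [ 0.00000000e+00,  0.00000000e+00,  0.00000000e+00,
         1.00000000e+00]])}
```

View pics/top0.png

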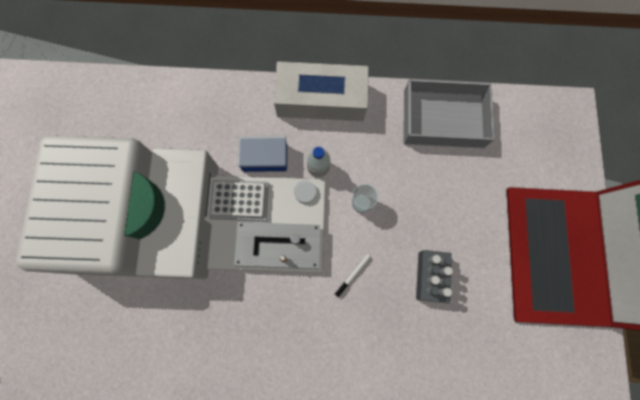

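View pics/side0.png

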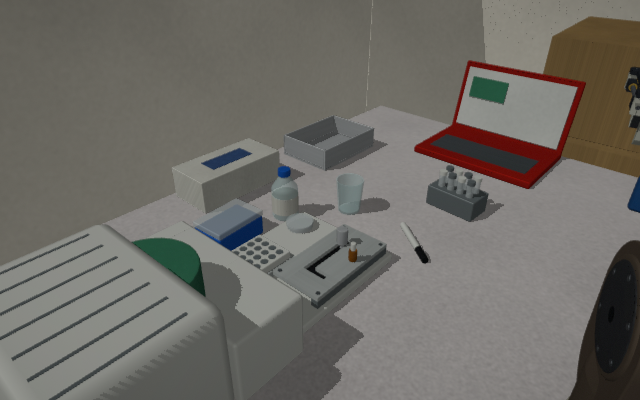

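View pics/wrist0.png

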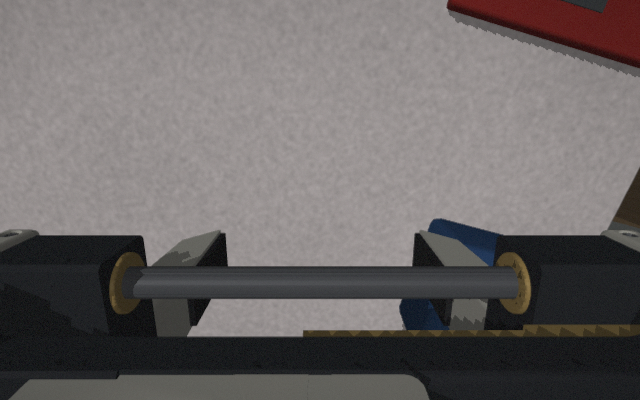

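```bash
python3 - <<'E'
import cv2
a=cv2.imread("pics/top0.png")[170:280,200:340]
b=cv2.imread("pics/side0.png")[190:310,250:410]
cv2.imwrite("pics/tz.png",cv2.resize(a,None,fx=5.5,fy=5.4,interpolation=cv2.INTER_CUBIC))
cv2.imwrite("pics/sz.png",cv2.resize(b,None,fx=5,fy=5,interpolation=cv2.INTER_CUBIC))
E
cat > h.py <<'E'
import numpy as np
from scipy.spatial.transform import Rotation as R
from cell import camera_model,arm
def cast(n,u,v,z,st=None):
    c=camera_model(n)
    if n=="wrist":
        s=st or arm.observe(); T=np.eye(4);T[:3,:3]=R.from_rotvec(s["ee_rot"]).as_matrix();T[:3,3]=s["position"]
        T=T@c["T_tool_cam"];Rm=T[:3,:3];p=T[:3,3]
    else: Rm=R.from_rotvec(c["orientation"]).as_matrix();p=np.array(c["position"])
    d=Rm@np.array([(u-c["cx"])/c["fx"],(v-c["cy"])/c["fy"],1.])
    return p+d*(z-p[2])/d[2]
E
```

```text
(no output)
```

View pics/tz.png

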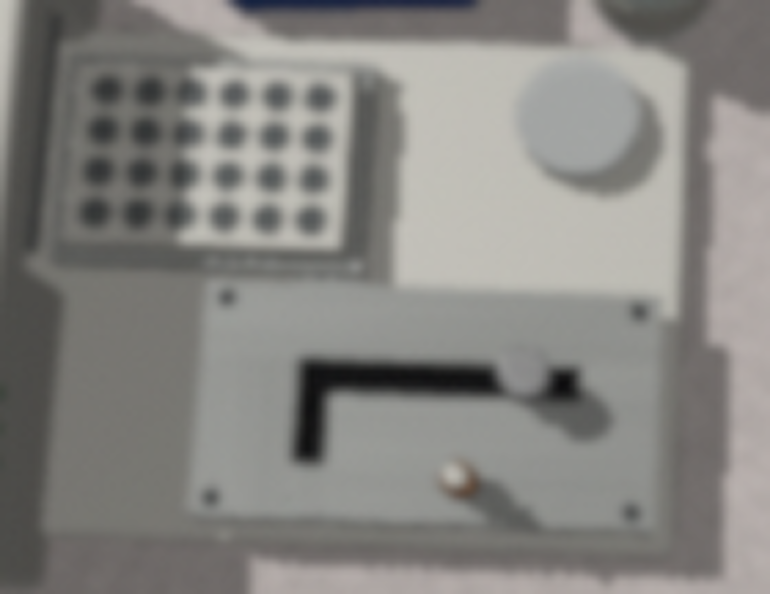

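View pics/sz.png

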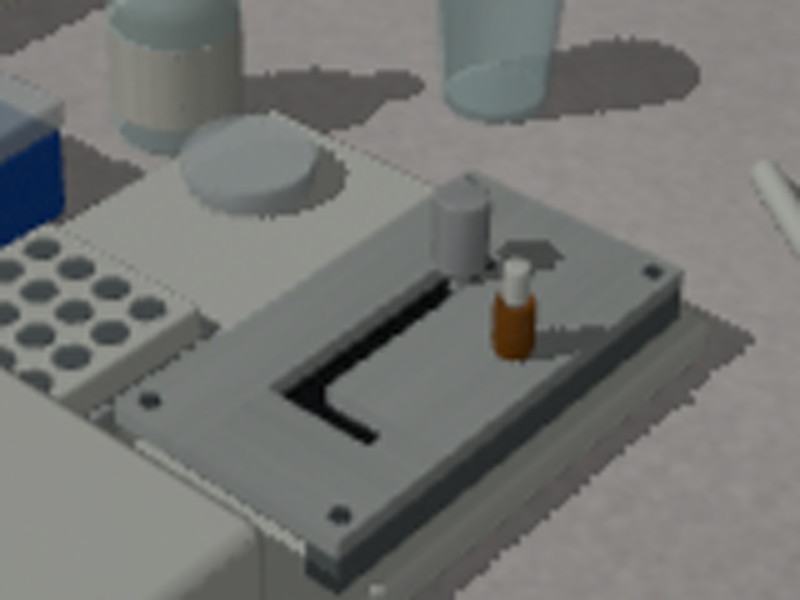

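Run:
```python
from h import *
import cv2
def tz(x,y): return 200+(x+.5)/5.5-.5,170+(y+.5)/5.4-.5
def sz(x,y): return 250+(x+.5)/5-.5,190+(y+.5)/5-.5
P={}
for n,x,y,z in[("openend",577,384,.042),("outercorner",300,359,.042),("shortendL",292,462,.042),("shortendR",320,463,.042),("innercorner",327,391,.042),("c1",205,283,.042),("c2",662,299,.042),("c3",655,530,.042),("c4",190,516,.042),("knob",523,370,.078),("vial",458,477,.082),
  ("s1",227,297,.042),("s2",639,312,.042),("s3",631,513,.042),("s4",209,497,.042)]:
    p=cast("top",*tz(x,y),z);P[n]=p;print("top",n,p.round(4))
for n,x,y,z in[("outercorner",276,388,.042),("shortend",368,442,.042),("s2",472,180,.042),("s1",149,400,.042),("s4",340,515,.042),("s3",654,271,.042),("knob",462,190,.078),("vial",517,267,.082)]:
    print("side",n,cast("side",*sz(x,y),z).round(4))
ds=[P["s1"]-P["s2"],P["s4"]-P["s3"],P["c1"]-P["c2"],P["c4"]-P["c3"]]
for d in ds: print(np.degrees(np.arctan2(d[1],d[0])),np.linalg.norm(d))
```

```text
top openend [ 0.5167 -0.1612  0.042 ]
top outercorner [ 0.5217 -0.037   0.042 ]
top shortendL [ 0.475  -0.0375  0.042 ]
top shortendR [ 0.4752 -0.0499  0.042 ]
top innercorner [ 0.5078 -0.0502  0.042 ]
top c1 [0.5545 0.0087 0.042 ]
top c2 [ 0.5578 -0.1971  0.042 ]
top c3 [ 0.453  -0.1992  0.042 ]
top c4 [0.4487 0.0051 0.042 ]
top knob [ 0.5171 -0.1389  0.078 ]
top vial [ 0.469  -0.1147  0.082 ]
top s1 [ 0.5485 -0.0018  0.042 ]
top s2 [ 0.5512 -0.1871  0.042 ]
top s3 [ 0.46   -0.1883  0.042 ]
top s4 [ 0.4576 -0.0024  0.042 ]
side outercorner [ 0.5207 -0.0379  0.042 ]
side shortend [ 0.4761 -0.038   0.042 ]
side s2 [ 0.5537 -0.191   0.042 ]
side s1 [ 0.55  -0.002  0.042]
side s4 [ 0.4581 -0.0033  0.042 ]
side s3 [ 0.4608 -0.1897  0.042 ]
side knob [ 0.5192 -0.1409  0.078 ]
side vial [ 0.4693 -0.1113  0.082 ]
90.83019868514121 0.18532721794093643
90.75007960207724 0.18584662193683676
90.91221877329282 0.2058499654492228
91.20079070791448 0.20430739961045455
```

```bash
cat >> h.py <<'E'
def rows(target_tip,yawdeg=90.85):
    s=arm.observe();Rm=R.from_rotvec(s["ee_rot"]).as_matrix()
    a=np.radians(yawdeg);x=np.array([np.cos(a),np.sin(a),0]);z=np.array([0,0,-1.]);G=np.c_[x,np.cross(z,x),z]
    t=np.array(target_tip)+[0,0,.178]
    print("tip now",(s["position"]+Rm@[0,0,.178]).round(4),"clock",s["clock"],"F",s["force"].round(1),"w",round(s["width"],3))
    print("shift",(Rm.T@(t-s["position"])*1000).round(1),"rot",R.from_matrix(Rm.T@G).as_rotvec().round(3))
E
python3 - <<'E'
from h import *
rows([.517,-.190,.13])
for n,u,v,z in[("bottle",319,151,.12),("beaker",365,195,.08),("dish",304.5,191,.033),("rack",435,275,.08)]: print(n,cast("top",u,v,z).round(3))
E
```

```text
tip now [ 0.1634 -0.6029  0.2261] clock 0.15 F [0.4 0.7 0.3] w 1.002
shift [ 449.3 -306.1   96.4] rot [-1.000e-03 -1.000e-03 -1.321e+00]
bottle [ 0.721 -0.186  0.12 ]
beaker [ 0.63  -0.302  0.08 ]
dish [ 0.645 -0.153  0.033]
rack [ 0.448 -0.468  0.08 ]
```

```bash
python3 -m pendant '[[[100,-68,0,0,0,-0.3,1],[200,-136,10,0,0,-0.6,1],[300,-204,40,0,0,-0.9,1],[400,-272,70,0,0,-1.2,1],[449,-306,96,0,0,-1.321,1],[449,-306,96,0,0,-1.321,1],[449,-306,96,0,0,-1.321,1],[449,-306,96,0,0,-1.321,1],[449,-306,96,0,0,-1.321,1],[449,-306,96,0,0,-1.321,1],[449,-306,96,0,0,-1.321,1],[449,-306,96,0,0,-1.321,1]]]' 20
python3 - <<'E'
from h import *
from cell import get_image
import cv2
rows([.517,-.190,.058])
for n in("top","wrist","side"): cv2.imwrite(f"pics/{n}1.png",get_image(n)[:,:,::-1])
E
```

```text
clock: 1.65
position: [0.5161, -0.1919, 0.3088]
ee_rot: [2.207, 2.235, -0.001]
force: [-0.3, -0.7, 0.5]
width: 0.003
tip now [ 0.516  -0.192   0.1308] clock 1.65 F [-0.3 -0.7  0.5] w 0.003
shift [ 1.9  1.  72.8] rot [-0.     0.001 -0.002]
```

View pics/wrist1.png

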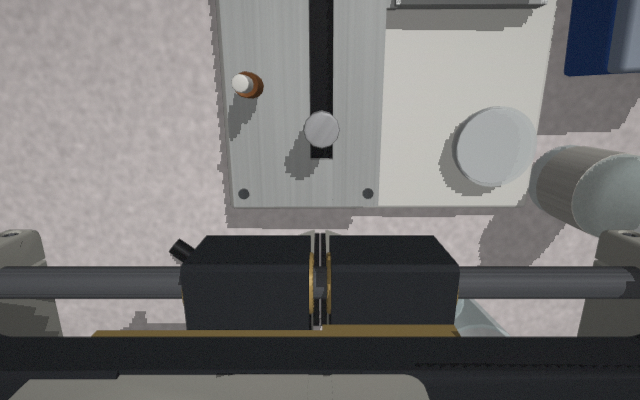

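View pics/side1.png

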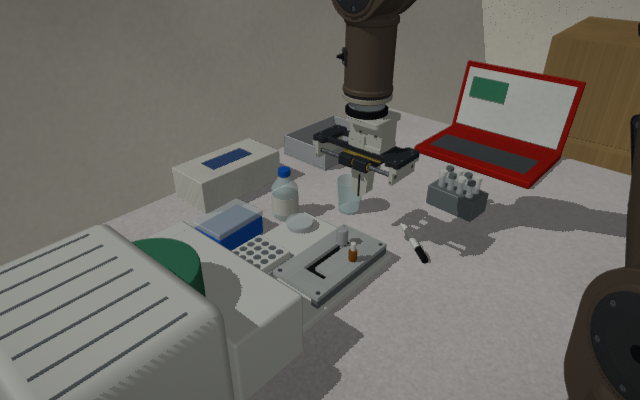

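Run:
```python
from h import *
for n,u,v,z in[("knob",322,128,.078),("s2",368,193.5,.042),("s3",244,193.5,.042),("slotend",321,158,.042),("slotmid",320.5,40,.042),("vial",242,83,.082)]: print(n,cast("wrist",u,v,z).round(4))
```

```text
knob [ 0.5184 -0.1361  0.078 ]
s2 [ 0.5531 -0.1855  0.042 ]
s3 [ 0.4622 -0.1866  0.042 ]
slotend [ 0.5183 -0.1597  0.042 ]
slotmid [ 0.5169 -0.082   0.042 ]
vial [ 0.4728 -0.1114  0.082 ]
```

```bash
python3 -m pendant '[[[1,2,36,0,0,0,1],[1,2,73,0,0,0,1],[1,2,73,0,0,0,1],[15,2,73,0,0,0,1],[25,2,73,0,0,0,1],[35,2,73,0,0,0,1],[45,2,73,0,0,0,1],[55,2,73,0,0,0,1],[65,2,73,0,0,0,1],[75,2,73,0,0,0,1],[85,2,73,0,0,0,1],[95,2,73,0,0,0,1],[105,2,73,0,0,0,1],[112,2,73,0,0,0,1],[112,2,73,0,0,0,1]]]'
python3 - <<'E'
from h import *
from cell import get_image
import cv2
rows([.5165,-.0635,.058])
for n in("wrist","side"): cv2.imwrite(f"pics/{n}2.png",get_image(n)[:,:,::-1])
cv2.imwrite("pics/sz2.png",cv2.resize(cv2.imread("pics/side2.png")[150:310,230:430],None,fx=4,fy=3.7,interpolation=cv2.INTER_CUBIC))
E
```

```text
clock: 3.68
position: [0.517, -0.0773, 0.2356]
ee_rot: [-2.203, -2.239, -0.0]
force: [-0.7, 0.0, 0.5]
width: 0.002
tip now [ 0.5169 -0.0772  0.0576] clock 3.675 F [-0.7  0.   0.5] w 0.002
shift [13.8 -0.3 -0.4] rot [-0.001 -0.001  0.001]
```

View pics/wrist2.png

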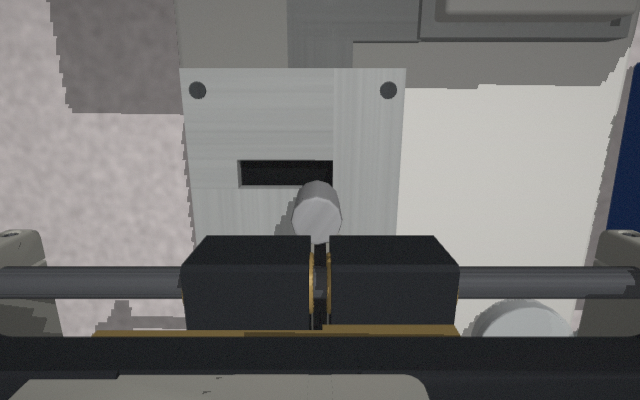

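View pics/sz2.png

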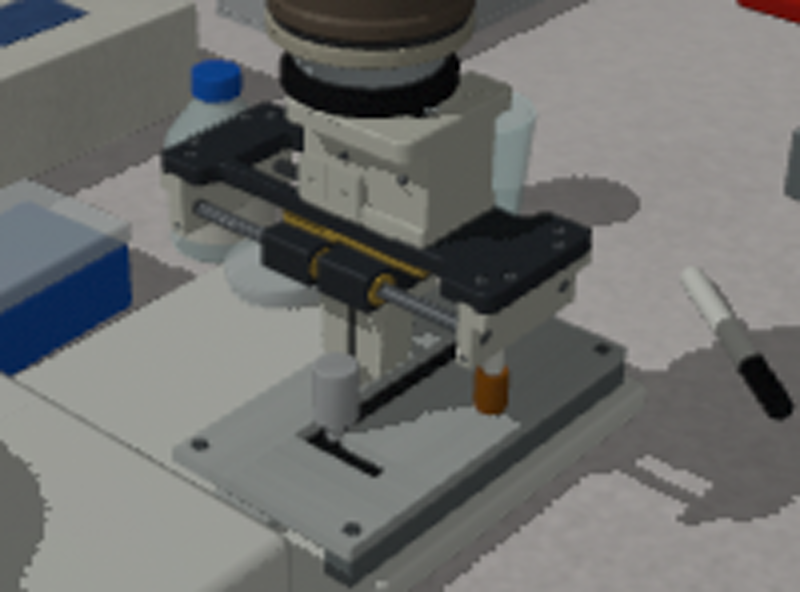

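```bash
python3 - <<'E'
from h import *
for n,u,v,z in[("knob",317.5,216,.078),("s1",388.5,90,.042),("s4",197.5,90,.042),("slotNear",290,160,.042),("shortendL",241,160,.042),("sl2",241,187,.042),("s",290,187,.042)]: print(n,cast("wrist",u,v,z).round(4))
E
python3 -m pendant '[[[3,0,0,0,0,0,1],[6,0,0,0,0,0,1],[9,0,0,0,0,0,1],[11,0,0,0,0,0,1],[11,0,0,0,0,0,1]]]'
```

```text
knob [ 0.5168 -0.0532  0.078 ]
s1 [ 0.5497 -0.0015  0.042 ]
s4 [ 0.4587 -0.0029  0.042 ]
slotNear [ 0.5025 -0.0358  0.042 ]
shortendL [ 0.4779 -0.0362  0.042 ]
sl2 [ 0.4773 -0.0501  0.042 ]
s [ 0.5024 -0.0498  0.042 ]
clock: 4.4
position: [0.5169, -0.0672, 0.2356]
ee_rot: [-2.204, -2.238, 0.0]
force: [-1.4, -1.2, -0.9]
width: 0.009
```

```bash
python3 -m pendant '[[[1,0,0,0,0,0,1],[2,0,0,0,0,0,1],[3,0,0,0,0,0,1],[3,0,0,0,0,0,1]]]'
python3 - <<'E'
from h import *
from cell import get_image
import cv2
rows([.5165,-.0635,.058])
for n in("wrist",): cv2.imwrite(f"pics/{n}3.png",get_image(n)[:,:,::-1])
E
```

```text
clock: 4.9
position: [0.5169, -0.0643, 0.2357]
ee_rot: [-2.205, -2.238, 0.0]
force: [-1.2, -1.9, -0.7]
width: 0.005
tip now [ 0.5168 -0.0643  0.0577] clock 4.9 F [-1.2 -1.9 -0.7] w 0.005
shift [ 0.8 -0.4 -0.3] rot [-0. -0.  0.]
```

View pics/wrist3.png

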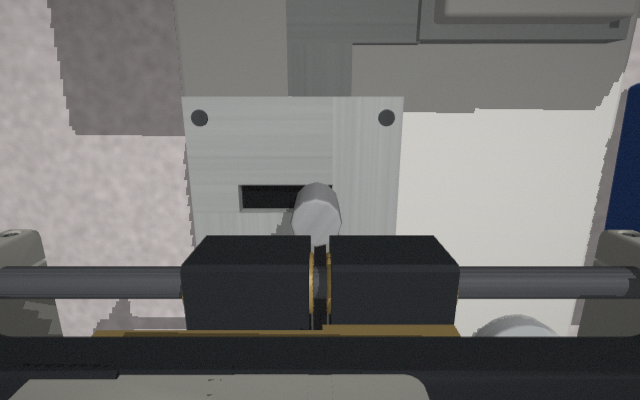

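```bash
python3 - <<'E'
from h import *
print(cast("wrist",317.5,219,.078).round(4),cast("wrist",280,185,.042).round(4),cast("wrist",280,212,.042).round(4))
E
python3 -m pendant '[[[1,0,0,0,0,0,1],[2,0,0,0,0,0,1],[2,0,0,0,0,0,1]]]'
```

```text
[ 0.5169 -0.0409  0.078 ] [ 0.4974 -0.0352  0.042 ] [ 0.4972 -0.0497  0.042 ]
clock: 5.32
position: [0.5169, -0.0622, 0.2357]
ee_rot: [-2.204, -2.238, 0.0]
force: [-1.1, -0.9, -1.9]
width: 0.002
```

```bash
python3 -m pendant '[[[1,0,0,0,0,0,1],[2,0,0,0,0,0,1],[2,0,0,0,0,0,1]]]'
python3 - <<'E'
from h import *
from cell import get_image
import cv2
rows([.5165,-.0635,.058])
for n in("wrist",): cv2.imwrite(f"pics/{n}4.png",get_image(n)[:,:,::-1])
cv2.imwrite("pics/sz4.png",cv2.resize(get_image("side")[190:310,250:410,::-1],None,fx=5,fy=5,interpolation=cv2.INTER_CUBIC))
E
```

```text
clock: 5.7
position: [0.5169, -0.0604, 0.2357]
ee_rot: [2.205, 2.238, -0.0]
force: [-1.6, -2.7, -1.3]
width: 0.006
tip now [ 0.5169 -0.0604  0.0577] clock 5.7 F [-1.6 -2.7 -1.3] w 0.006
shift [-3.1 -0.5 -0.3] rot [-0.  0.  0.]
```

View pics/wrist4.png

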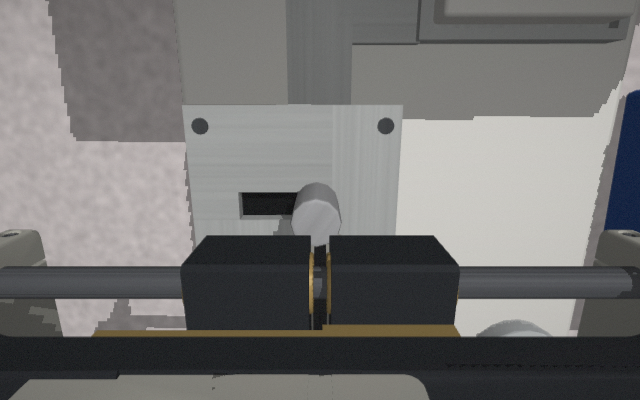

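View pics/sz4.png

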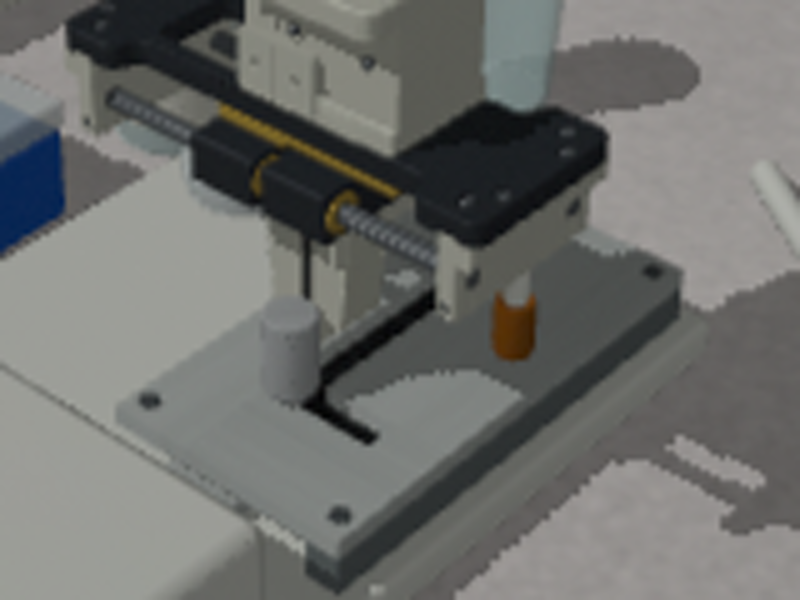

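```bash
python3 - <<'E'
from h import *
print(cast("wrist",317.5,219,.078).round(4),cast("wrist",280,193,.042).round(4),cast("wrist",280,217,.042).round(4))
print(cast("side",250+290/5,190+312/5,.078))
E
python3 -m pendant '[[[1,0,0,0,0,0,1],[2,0,0,0,0,0,1],[2,0,0,0,0,0,1]]]'
```

```text
[ 0.5169 -0.037   0.078 ] [ 0.4974 -0.0355  0.042 ] [ 0.4972 -0.0485  0.042 ]
[ 0.51413613 -0.039698    0.078     ]
clock: 6.18
position: [0.5169, -0.0595, 0.2357]
ee_rot: [2.205, 2.236, -0.002]
force: [-1.2, -6.8, -0.6]
width: 0.006
```

```bash
python3 -m pendant '[[[-12,0,0,0,0,0,1],[-25,0,0,0,0,0,1],[-25,0,-25,0,0,0,1],[-20,10,-45,0,0,0,1],[0,40,-45,0,0,0,1],[18,50,-45,0,0,0,1],[18,50,-30,0,0,0,1],[18,50,0,0,0,0,1],[18,50,0,0,0,0,1],[18,50,0,0,0,0,1]]]'
python3 - <<'E'
from h import *
from cell import get_image
import cv2
rows([.55,-.040,.058])
for n in("wrist",): cv2.imwrite(f"pics/{n}5.png",get_image(n)[:,:,::-1])
cv2.imwrite("pics/sz5.png",cv2.resize(get_image("side")[190:310,250:410,::-1],None,fx=5,fy=5,interpolation=cv2.INTER_CUBIC))
E
```

```text
clock: 7.42
position: [0.5662, -0.0402, 0.2358]
ee_rot: [-2.205, -2.237, 0.001]
force: [-0.2, 0.1, -0.1]
width: 0.006
tip now [ 0.566  -0.0402  0.0578] clock 7.425 F [-0.2  0.1 -0.1] w 0.006
shift [  0.4 -16.2  -0.2] rot [-0.001  0.    -0.   ]
```

View pics/wrist5.png

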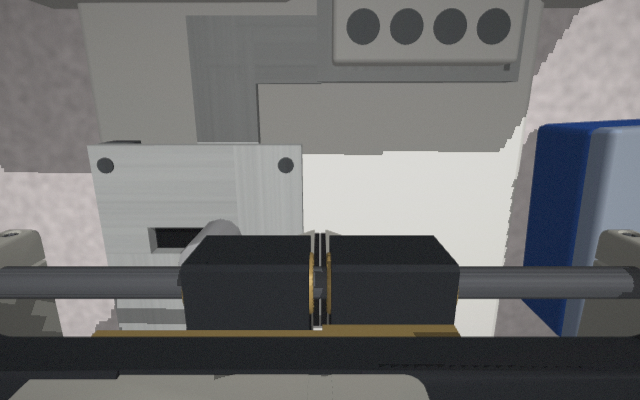

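View pics/sz5.png

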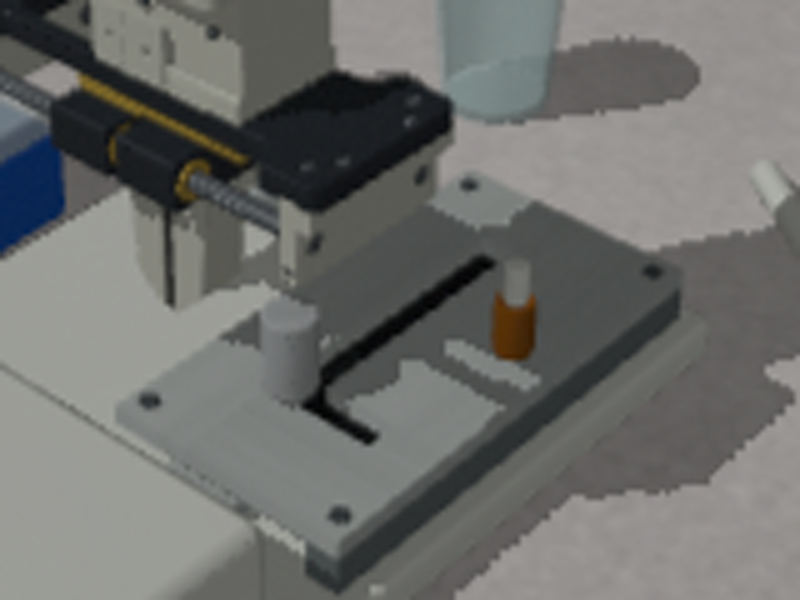

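```bash
python3 -m pendant '[[[0,-8,0,0,0,0,1],[0,-14,0,0,0,0,1],[0,-19,0,0,0,0,1],[0,-24,0,0,0,0,1],[0,-29,0,0,0,0,1],[0,-34,0,0,0,0,1],[0,-39,0,0,0,0,1],[0,-43,0,0,0,0,1],[0,-45,0,0,0,0,1],[0,-45,0,0,0,0,1]]]'
python3 - <<'E'
from h import *
from cell import get_image
import cv2
rows([.51,-.040,.058])
for n in("wrist",): cv2.imwrite(f"pics/{n}6.png",get_image(n)[:,:,::-1])
cv2.imwrite("pics/sz6.png",cv2.resize(get_image("side")[190:310,250:410,::-1],None,fx=5,fy=5,interpolation=cv2.INTER_CUBIC))
E
```

```text
clock: 8.78
position: [0.5214, -0.0403, 0.2357]
ee_rot: [-2.205, -2.238, 0.0]
force: [1.0, -0.9, 0.6]
width: 0.004
tip now [ 0.5214 -0.0404  0.0577] clock 8.775 F [ 1.  -0.9  0.6] w 0.004
shift [  0.5 -11.4  -0.3] rot [-0.  0.  0.]
```

View pics/wrist6.png

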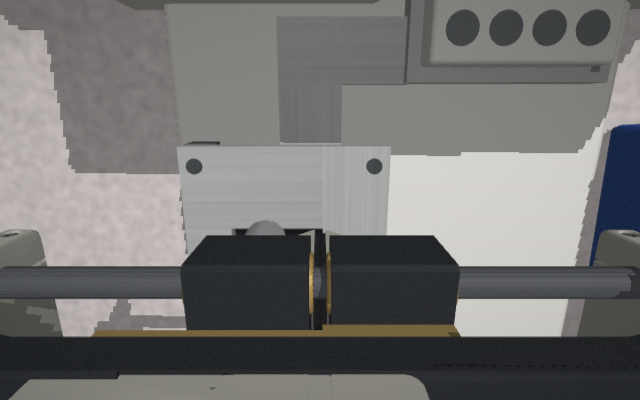

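View pics/sz6.png

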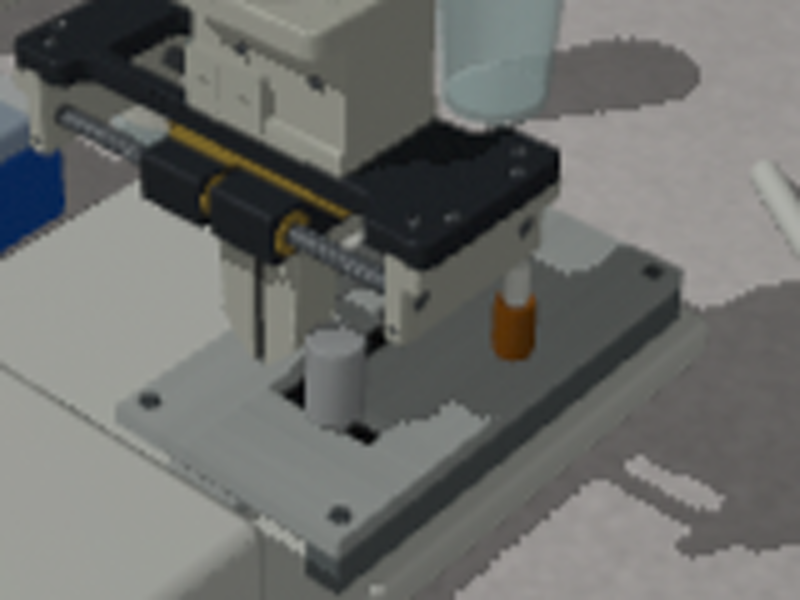

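```bash
python3 -m pendant '[[[0,-3,0,0,0,0,1],[0,-6,0,0,0,0,1],[0,-8,0,0,0,0,1],[0,-9,0,0,0,0,1],[0,-9,0,0,0,0,1]]]'; python3 -m pendant '[[[0,-1,0,0,0,0,1],[0,-2,0,0,0,0,1],[0,-2,0,0,0,0,1]]]'
```

```text
clock: 9.5
position: [0.5125, -0.0405, 0.2357]
ee_rot: [-2.205, -2.238, 0.0]
force: [1.3, 0.8, 0.7]
width: 0.006
clock: 9.88
position: [0.5105, -0.0405, 0.2357]
ee_rot: [-2.205, -2.238, 0.0]
force: [2.0, -0.2, -0.1]
width: 0.007
```

```bash
python3 -m pendant '[[[0,-1,0,0,0,0,1],[0,-2,0,0,0,0,1],[0,-2,0,0,0,0,1]]]'; python3 -m pendant '[[[0,-1,0,0,0,0,1],[0,-2,0,0,0,0,1],[0,-2,0,0,0,0,1]]]'
python3 - <<'E'
from h import *
from cell import get_image
import cv2
cv2.imwrite("pics/sz7.png",cv2.resize(get_image("side")[190:310,250:410,::-1],None,fx=5,fy=5,interpolation=cv2.INTER_CUBIC))
E
```

```text
clock: 10.25
position: [0.5085, -0.0405, 0.2357]
ee_rot: [-2.205, -2.238, 0.0]
force: [1.6, -0.4, 0.5]
width: 0.005
clock: 10.62
position: [0.5067, -0.0406, 0.2358]
ee_rot: [2.205, 2.238, 0.0]
force: [1.8, 0.0, 0.1]
width: 0.005
```

View pics/sz7.png

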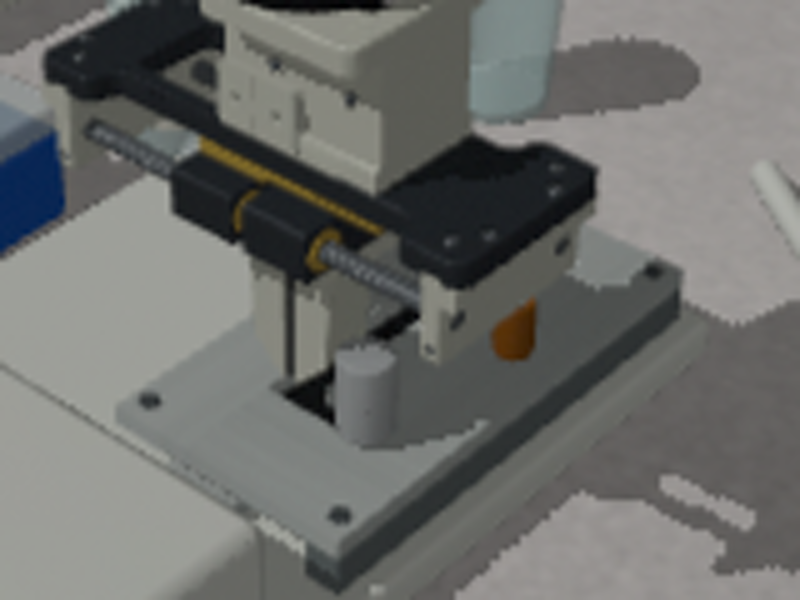

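```bash
python3 - <<'E'
from h import *
print(cast("side",250+365/5,190+360/5,.078))
E
python3 -m pendant '[[[0,-1,0,0,0,0,1],[0,-2,0,0,0,0,1],[0,-2,0,0,0,0,1]]]'
```

```text
[ 0.47641668 -0.03725626  0.078     ]
clock: 11.05
position: [0.5055, -0.0406, 0.236]
ee_rot: [2.204, 2.237, 0.003]
force: [6.6, -0.3, -3.6]
width: 0.001
```

Force rose and the travel stopped, which matches the end of the short leg. Next I back off, rise, and check.

```bash
python3 -m pendant '[[[0,10,0,0,0,0,1],[0,35,0,0,0,0,1],[0,45,0,0,0,0,1],[0,45,-30,0,0,0,1],[-10,45,-80,0,0,0,1],[-60,40,-130,0,0,0,1],[-110,30,-150,0,0,0,1],[-130,20,-150,0,0,0,1],[-130,20,-150,0,0,0,1],[-130,20,-150,0,0,0,1],[-130,20,-150,0,0,0,1]]]'
python3 - <<'E'
from h import *
from cell import get_image
import cv2
rows([.51,-.040,.058])
cv2.imwrite("pics/wrist8.png",get_image("wrist")[:,:,::-1])
cv2.imwrite("pics/side8.png",get_image("side")[:,:,::-1])
cv2.imwrite("pics/sz8.png",cv2.resize(cv2.imread("pics/side8.png")[190:310,250:410],None,fx=5,fy=5,interpolation=cv2.INTER_CUBIC))
E
```

```text
clock: 12.42
position: [0.5269, -0.1687, 0.3854]
ee_rot: [-2.201, -2.24, -0.0]
force: [-0.2, 0.1, -0.6]
width: 0.003
tip now [ 0.5268 -0.1685  0.2074] clock 12.425 F [-0.2  0.1 -0.6] w 0.003
shift [128.8 -14.6 149.5] rot [-0.001 -0.001  0.003]
```

View pics/wrist8.png

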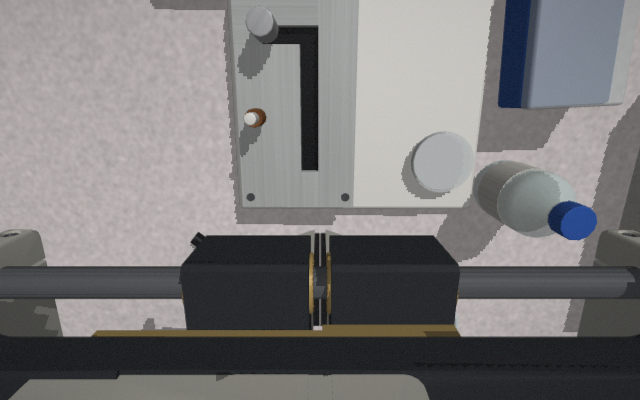

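View pics/sz8.png

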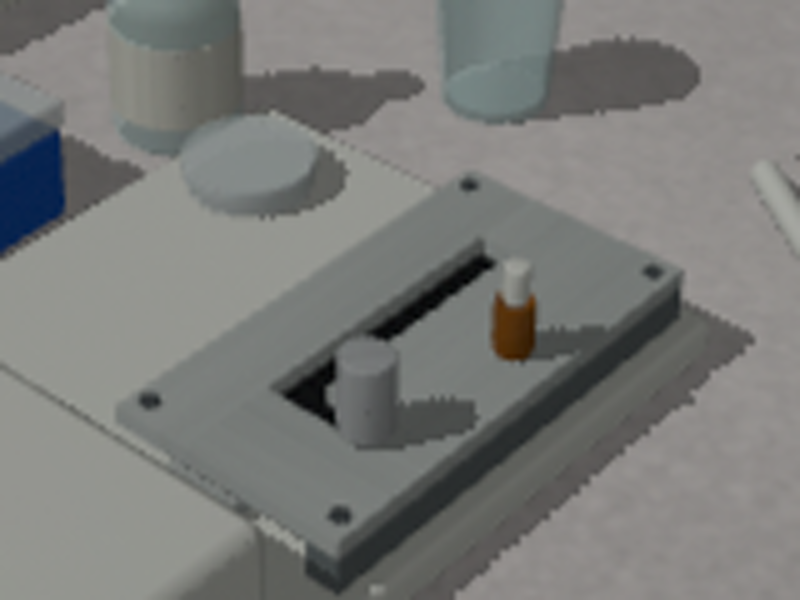

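View pics/side8.png

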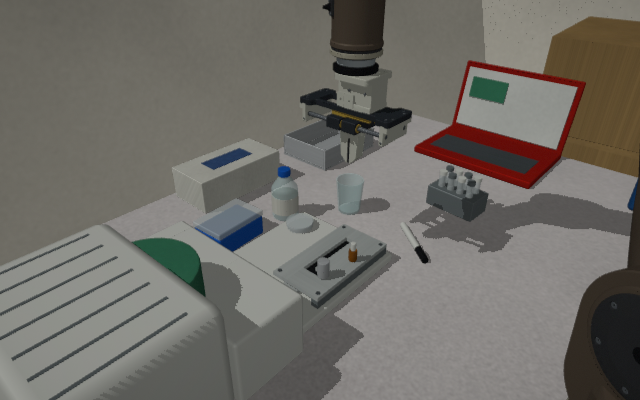

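Run:
```python
from h import *
print(cast("wrist",260.5,20,.078),cast("wrist",250.5,197,.042),cast("wrist",345.5,197,.042))
print(arm.observe()["force"]); print(arm.sign_off())
```

```text
[ 0.48150767 -0.03967469  0.078     ] [ 0.46176771 -0.18779268  0.042     ] [ 0.55329496 -0.18632217  0.042     ]
[-0.86441106  0.48169452 -0.5642142 ]
the job is handed in; nothing more can be done
None
```

I pushed the knob with the closed fingertips along the long leg until it met the carriage stop. I then moved over to its other side and pushed it along the short leg to the end. The hand was backed off and raised clear, and I handed the job in at about 12.5 s of the 42 s allowed.

**Both ends of travel:** at each end the hand stopped short of its commanded move and the wrist force rose to about 7 N.

**Knob position:** the last wrist view put the knob's axis at about (0.482, -0.040) m. The slot end is at about (0.480, -0.043) m, so they are 3 to 4 mm apart against the 9 mm allowed.

**Camera disagreement:** the side camera put the knob about 5 mm nearer the robot in x (0.476 m), shortly before the final push. Its reading at the corner was also about 3 mm off in the same direction. I trusted the wrist view and the force rise.

**Other things on the bench:** in the last pictures the vial, dish, bottle, beaker, marker, rack and tip box stood where they began, and the knob looked seated. The microplate was inside the housing and out of view by then. It was never touched.

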